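# Slide the angle plate up to the squareness comparator

## Robot

A 7-joint arm with a two-finger parallel gripper is mounted at the origin on a cart in front of the work surface, level with it; the furniture and walls round the work are solid. World frame = base frame: x ahead of the robot, y to its left, z up, the work surface at z = 0. Lengths are in m, angles in rad, forces in N, time in s.
With the tool pointing down it reaches from about 0.4 to 0.875 m from the base axis. Payload 19.3 kg.
Tool frame: the origin (TCP) lies at the very end of the fingers, on their centre line; the grasp point (between the pads) lies 19 mm behind it; z points along the fingers, y is the line along which they close (so a half turn about z gives the same grasp; the last joint's range is limited). The gripper opens to 85 mm and grips with 20 to 120 N. Pads are 22 mm wide; open, the fingers measure 114 mm over their backs; the gripper's body (76 mm by 85 mm) begins 54 mm behind the grasp point. The pads swing forward as they close: fully open they stand 13 mm farther back than shut.
Start: joints at [-0.07, 0.521, -0.036, 1.599, 0.021, 1.021, -0.113], TCP at [0.625, -0, 0.231] pointing down, gripper open.
Joint ranges: [-2.91, 2.91], [-0.3, 2.13], [-1.5, 1.42], [0.17, 2.43], [-1.26, 4.41], [0.16, 1.93], [-2.52, 2.52]. Speed limits (rad/s): [1.89, 1.89, 2.39, 2.39, 3.01, 3.01, 3.01].

## Interface

Orientations are given as [roll, pitch, yaw] about the fixed x, y, z axes, in that order (R = Rz(yaw) Ry(pitch) Rx(roll)).
In Python, from workcell import bot gives the robot as it stands.
- The arm moves only by the tool servo_tool, never from a script. Its argument "plan" is a list of rows, each a list of 7 numbers: the finger opening in cm, from 0 to 8.54, then the shift along the tool's x, y, z in cm, then the turn, a rotation vector about the tool's x, y, z in degrees. In form: [[fingers, x, y, z, wx, wy, wz], ...]. A call has 1 to 10 rows; each row is the pose to reach, as a shift and turn from the pose commanded when the call began, along the tool's axes at that moment; what a row does not reach only later rows make up. A row lasts 1/10 s, in which the tool goes at most 50 mm and 8.59 degrees, less where a joint would pass 70% of its speed; a pose out of reach is approached as far as the arm can. A call with a gripper value outside its range is refused whole. The fingers move at their own pace and stop on an object; "force" is the grip in N (left out, the last holds). Time passes only in rows, so rows that repeat a pose let the fingers close. It gives the time, the measured TCP pose, the force, the opening and the grip force at its end, in the units of the state.
- bot.observe(): the state, without advancing time (a new reading comes with each control period).
- bot.grab_frame(name): name is "scene" or "side" or "wrist"; returns a dict with "frame" (420x560x3 uint8, blue, green, red), "mtx" (3x3 intrinsics, pixels), "k1" (the pictures are not rectified: a ray, as slopes to the right and down, at radius r is drawn at 1 + k1 r^2 times it, then the intrinsics apply), "R" (3x3) and "t" (3): a world point X has camera coordinates R X + t; the wrist camera has in their place "T_tool_cam" (4x4, takes a point from camera to tool coordinates, whose origin is the TCP and whose axes are the flange's). Camera axes: x right, y down, z forward; pixel columns grow to the right and rows downward; lengths in m; the calibration is good to about 2 mm. A picture is of the moment at which its call begins: read the wrist's pose just before it. There is no depth.
- bot.job_done(): hands the job in; it is judged then, once.
The state is a dict: "clock": time; "qpos": joint angles; "qd": joint speeds; "joint_efforts": joint torques, N m; "position": TCP position; "tool_rot": TCP orientation; "force": force on the tool from outside, world axes, zero at the start; "moment": the same for the moment, N m; "grip_width": finger opening in m; "finger_force": force on a finger pad.
Only numpy, scipy, OpenCV 4.12 (cv2) and the standard library are available. Lean on these libraries where they do the work, as an engineer would, in place of code of your own. Each camera call takes 0.05 s, during which the arm holds its last target. There are 200 camera calls.

## Task

Check the angle plate for squareness, picking nothing up: first push the small steel ring sideways, upright on the granite, right out of the lane between the angle plate and the squareness comparator. Then push the angle plate low at its base, so that it slides and does not tip, until the foot of its upright face sits square on both stop buttons and the dial's plunger is pushed in by the land between the two slots. Seat it gently, keep the hand off the comparator and the other things, and finish while still holding the plate lightly against the buttons with the fingers.

Things in the scene. Friction and masses are not known exactly. Their poses are not given: they have to be found in the camera images.
- angle_plate: loose slotted aluminium angle plate (L shape), 0.9 kg, top-heavy: pushed higher than about 40 mm it tips. Leg 80 long (x), 100 wide (y), 16 mm thick; at its +x end the upright, 16 mm thick, 110 high; a sloping web at each side of the inner corner. Origin: centre of the leg's underside, x towards the upright's outer face (40 mm ahead), which has two upright slots with a 38 mm land between; z up.
- base_edge (a point): middle of the leg's free end face (40 mm behind the plate's origin, 8 mm above the granite), 100 mm wide, 16 mm high, facing the robot: push here. The webs start 14 mm inside it, the upright 64 mm ahead of it. A push of 12 to 20 N in all seats and holds the plate.
- face_foot (a point): middle of the outer face of the upright, 13 mm above the granite: it comes to the origin of the comparator (13 mm above it) when the plate is seated
- comparator: squareness comparator, fixed: grey foot 94 wide, 26 mm high, 150 mm post at its back, dial gauge lying face up 97 mm above the granite. Origin: on the granite, mid of the plane of the stop buttons' faces; x = pushing direction, away from the plate, y left. Buttons 12 mm across at y = +-32, 13 mm up, 8 mm proud of the foot. Plunger at y = 0, 88 mm up, its tip 4 mm out of the stop plane towards the plate.
- plunger (a joint): travel of the dial's plunger in m: 0 out, 0.004 when the plate's face is on the buttons, soft spring of about 1 N; the dial's needle turns with it
- steel_ring: steel setting ring, 33 mm across, 20 mm high, 90 g, loose, flat on the granite in the lane, about midway between plate and comparator; origin: centre of its underside. To the right of the lane the granite is free for 100 mm beside the plate's path. Friction on the granite varies; the plate takes 3 to 7 N to slide.
- v_block_1: V block, 45x44x35 mm, left behind the work, to be left alone; origin: centre of its underside
- v_block_2: second V block, 45x44x35 mm, left of the comparator, to be left alone; origin: centre of its underside
- milled_block: milled aluminium block with two bores, 50x16x40 mm, left of the lane near the robot, under the front end of the measuring machine's beam (fixed; 0.55 m above the granite, from 0.36 m ahead of the robot's base on, 0.33 to 0.46 m to its left: keep the arm's wrist clear of it when swinging in from the left), to be left alone; origin: centre of its underside
- bush_2: flat turned bush, 36 mm across, 12 mm high, left of the lane, to be left alone; origin: centre of its underside
Mind the look-alikes: they are no part of the job. Leave any red or yellow look-alike of the steel_ring alone.

How it is judged:
By the outcome, as a careful person would: the job done as asked, in the order asked, and still so for the second after the job is handed in, while the arm keeps its last pose, push and grip.
It also fails if it takes over 64 s, if anything falls off the work surface, if the arm or the gripper's body presses on something with over 40 N, if the wrist force passes 120 N, or if a joint passes its speed limit or range.

## Working session

There is one attempt and no reset: what is moved stays moved. The work goes in short steps, Python scripts to look and compute and a tool call to move; the robot and the scene stay as the last step left them, time stands still between calls to the robot, and variables do not carry over. Pictures are saved under pics/ and viewed, at most 10 in all, crops included, and the job is handed in when it is done.

Besides the shell and the picture viewer there is one more tool, called after "Emit:" as name([rows], argument=value, ...), one row to a line, values as JSON. servo_tool: Moves the arm, as the interface text tells. Its arguments: {"type":"object","properties":{"plan":{"type":"array","items":{"type":"array","items":{"type":"number"}}},"force":{"type":"number"}},"required":["plan"]}

```bash
mkdir -p pics; cat > h.py <<'E'
import numpy as np, cv2
from workcell import bot
def grab(n):
    s=bot.observe(); f=bot.grab_frame(n); return s,f
def cast(f,u,v,z):
    K=f["mtx"]; d=np.array([(u-K[0][2])/K[0][0],(v-K[1][2])/K[1][1]]); s=d.copy()
    for _ in range(20): s=d/(1+f["k1"]*(s@s))
    R=np.array(f["R"]);t=np.array(f["t"]); c=-R.T@t; r=R.T@np.array([s[0],s[1],1])
    return c+r*(z-c[2])/r[2]
def proj(f,X):
    c=np.array(f["R"])@X+np.array(f["t"]); s=c[:2]/c[2]; s=s*(1+f["k1"]*(s@s)); K=f["mtx"]
    return np.array([K[0][0]*s[0]+K[0][2],K[1][1]*s[1]+K[1][2]])
E
python3 - <<'E'
from h import *
import pickle
for n in("scene","side"):
    s,f=grab(n); cv2.imwrite(f"pics/{n}0.png",f["frame"]); pickle.dump(f,open(n+"0.pkl","wb")); print(n,-np.array(f["R"]).T@f["t"])
print({k:np.round(v,3) for k,v in s.items()})
E
```

```text
scene [0.05422738 0.52109888 0.63844308]
side [0.63743548 0.9424843  0.49758433]
{'clock': np.float64(0.05), 'qpos': array([-0.07 ,  0.522, -0.036,  1.6  ,  0.021,  1.021, -0.113]), 'qd': array([-0.001,  0.   , -0.001, -0.001, -0.001, -0.001,  0.001]), 'joint_efforts': array([ 4.0000e-03, -9.2944e+01,  1.9860e+00, -3.7098e+01,  1.8000e-02,
        5.0000e-03,  0.0000e+00]), 'position': array([ 0.625, -0.   ,  0.231]), 'tool_rot': array([-3.14 ,  0.   ,  1.571]), 'force': array([-0.272,  0.312,  0.194]), 'moment': array([-0.002,  0.025, -0.008]), 'finger_force': np.float64(0.0), 'grip_width': np.float64(0.086)}
```

View pics/scene0.png

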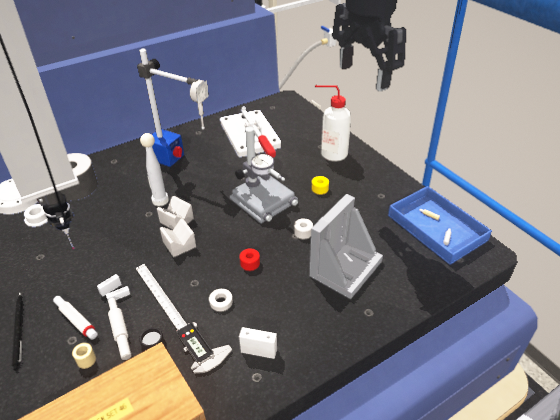

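View pics/side0.png

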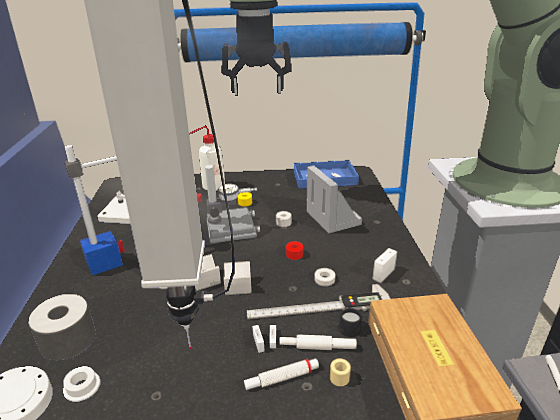

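Candidates for the ring in the scene view are steel/white at (303,228), red at (250,260), yellow at (320,185) and the flat bush at (220,300). By the description it is the one at (303,228), in the lane between the plate (345,245) and the comparator (265,190). I'll check that in a close crop.

```bash
python3 - <<'E'
from h import *
import pickle
f=pickle.load(open("scene0.pkl","rb")); 
a=f["frame"][130:310,200:400]; cv2.imwrite("pics/c1.png",cv2.resize(a,None,fx=4,fy=3.3333,interpolation=cv2.INTER_CUBIC)[:600])
s,w=grab("wrist"); cv2.imwrite("pics/w0.png",w["frame"]); print(w["T_tool_cam"])
for n,u,v,z in [("ring",303,222,.02),("plate near corner",348,294,0),("foot corner",311,276,0),("leg right",382,263,.016),("comp",265,200,.026),("yellow",320,181,.02),("red",250,255,.02)]: print(n,cast(f,u,v,z).round(3))
E
```

```text
[[ 1.01822741e-04 -9.53197203e-01 -3.02349271e-01  7.62723075e-02]
 [ 9.99999989e-01  6.36550084e-05  1.36090832e-04  5.41948820e-04]
 [-1.10475355e-04 -3.02349282e-01  9.53197199e-01 -1.43117726e-01]
 [ 0.00000000e+00  0.00000000e+00  0.00000000e+00  1.00000000e+00]]
ring [0.588 0.14  0.02 ]
plate near corner [0.428 0.162 0.   ]
foot corner [0.491 0.19  0.   ]
leg right [0.439 0.085 0.016]
comp [0.67  0.168 0.026]
yellow [0.666 0.046 0.02 ]
red [0.57  0.259 0.02 ]
```

View pics/c1.png

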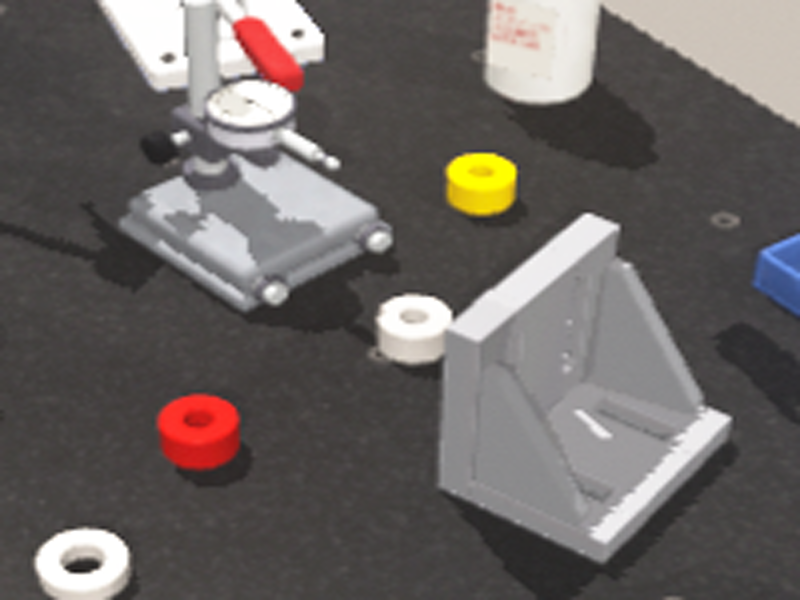

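View pics/w0.png

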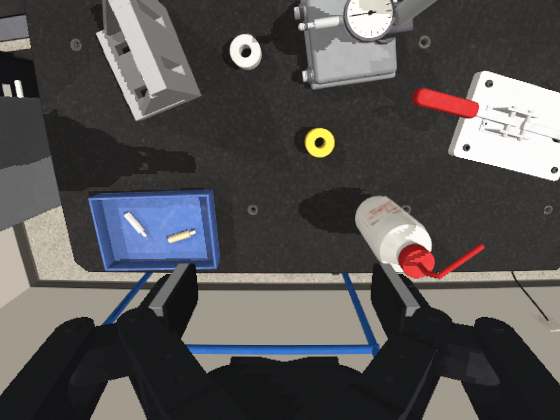

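The crop shows the steel ring as plain whitish steel, centred at about (303,227), directly ahead of the upright. The two white dots on the comparator at (268,217) and (294,202) are its buttons. The wrist view shows the same layout, with the plate turned roughly 25°. I'll go over the lane for a measured top view.

Emit:
servo_tool([
  [8.5, 4, -2, -2.5, 0, 0, 0],
  [8.5, 8, -4, -5, 0, 0, 0],
  [8.5, 12, -6, -8, 0, 0, 0],
  [8.5, 16, -8, -11, 0, 0, 0],
  [8.5, 16, -8, -11, 0, 0, 0],
  [8.5, 16, -8, -11, 0, 0, 0],
])

```text
clock: 0.75
position: [0.5447, 0.1615, 0.3422]
tool_rot: [3.14, -0.001, 1.573]
force: [0.7, 0.4, -0.3]
grip_width: 0.0851
finger_force: 0.0
```

```bash
cat >> h.py <<'E'
from scipy.spatial.transform import Rotation as Ro
def wrist():
    s=bot.observe(); f=bot.grab_frame("wrist")
    T=np.eye(4); T[:3,:3]=Ro.from_euler("xyz",s["tool_rot"]).as_matrix(); T[:3,3]=s["position"]
    C=np.linalg.inv(T@np.array(f["T_tool_cam"])); f["R"]=C[:3,:3]; f["t"]=C[:3,3]; return s,f
E
python3 - <<'E'
from h import *
import pickle
s,f=wrist(); pickle.dump(f,open("w1.pkl","wb")); print(s["position"],s["qpos"].round(2),s["clock"])
cv2.imwrite("pics/w1.png",cv2.resize(f["frame"],(800,600),interpolation=cv2.INTER_CUBIC))
E
```

```text
[0.5447382  0.16145516 0.34217185] [-0.33  0.33 -0.08  1.6   0.03  1.2  -0.42] 0.75
```

View pics/w1.png

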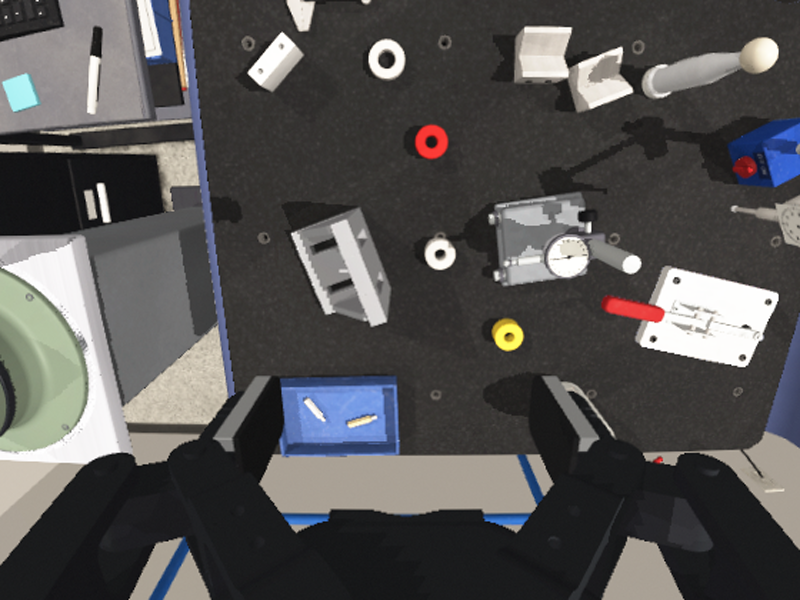

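The top view (800 px wide) shows the ring at (440,253), the buttons near (493,218) and (499,277), the plate at about (340,270) turned about 25°, and yellow at (508,335). I'll zoom in for precise corners.

```bash
python3 - <<'E'
import pickle,cv2
f=pickle.load(open("w1.pkl","rb")); a=f["frame"][130:242,195:375]
cv2.imwrite("pics/w1c.png",cv2.resize(a,None,fx=4.4,fy=4.4,interpolation=cv2.INTER_CUBIC))
E
```

```text
(no output)
```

View pics/w1c.png

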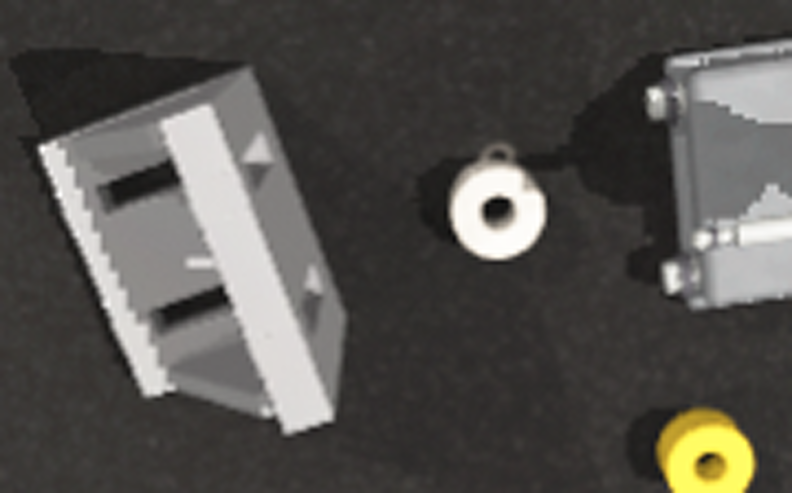

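In the crop the leg's free edge runs (41,149)–(145,396), the upright's top outer edge (212,104)–(335,412), and the face foot (252,67)–(347,314). The ring is at (498,212), the button faces at (649,103) and (666,278), and the plunger tip at (698,238).

```bash
python3 - <<'E'
from h import *
import pickle
f=pickle.load(open("w1.pkl","rb"))
P={}
for n,u,v,z in [("legL",41,149,.016),("legR",145,396,.016),("topoL",212,104,.11),("topoR",335,412,.11),("topiL",161,125,.11),("footL",252,67,0),("footR",347,314,0),("ring",498,212,.02),("bL",649,103,.013),("bR",666,278,.013),("plg",698,238,.088),("yel",708,463,.02)]:
    P[n]=cast(f,(u+.5)/4.4-.5+195,(v+.5)/4.4-.5+130,z)[:2]; print(n,P[n].round(4))
def ln(a,b):
    d=P[a]-P[b]; print(a,b,"len",np.linalg.norm(d).round(4),"yaw",np.degrees(np.arctan2(-d[0],d[1])).round(1),"mid",((P[a]+P[b])/2).round(4))
ln("legL","legR");ln("topoL","topoR");ln("footL","footR");ln("bL","bR")
E
```

```text
legL [0.4207 0.1638]
legR [0.4529 0.0708]
topoL [0.4948 0.1912]
topoR [0.5284 0.0993]
topiL [0.4801 0.1853]
footL [0.495  0.1908]
footR [0.5285 0.0984]
ring [0.5832 0.142 ]
bL [0.6363 0.18  ]
bR [0.6463 0.1162]
plg [0.6392 0.1481]
yel [0.6655 0.0457]
legL legR len 0.0984 yaw 19.1 mid [0.4368 0.1173]
topoL topoR len 0.0978 yaw 20.1 mid [0.5116 0.1452]
footL footR len 0.0983 yaw 19.9 mid [0.5117 0.1446]
bL bR len 0.0646 yaw 8.9 mid [0.6413 0.1481]
```

The ring is at (0.583,0.142). The plate is at yaw 20° with base-edge mid (0.4366,0.1175), and the comparator origin is (0.641,0.148) at yaw 8.9°. I'll turn the hand to yaw 189° so that tool y lies along comparator y and the camera is on the robot's side.

Emit:
servo_tool([
  [5.5, 0, 0, 0, 0, 0, -8.5],
  [5.5, 0, 0, 0, 0, 0, -17],
  [5.5, 0, 0, 0, 0, 0, -25.5],
  [5.5, 0, 0, 0, 0, 0, -34],
  [5.5, 0, 0, 0, 0, 0, -42.5],
  [5.5, 0, 0, 0, 0, 0, -51],
  [5.5, 0, 0, 0, 0, 0, -59.5],
  [5.5, 0, 0, 0, 0, 0, -68],
  [5.5, 0, 0, 0, 0, 0, -76.5],
  [5.5, 0, 0, 0, 0, 0, -85],
])

```text
clock: 1.8
position: [0.5455, 0.1578, 0.3397]
tool_rot: [-3.14, -0.002, 3.058]
force: [0.7, -0.1, -0.0]
grip_width: 0.0551
finger_force: 0.0
```

Emit:
servo_tool([
  [5.5, 0, 0, 0, 0, 0, -8],
  [5.5, 0, 0, 0, 0, 0, -14],
  [5.5, 0, 0, 0, 0, 0, -14],
])

```text
clock: 2.1
position: [0.5454, 0.158, 0.3399]
tool_rot: [-3.141, -0.002, -2.985]
force: [0.0, 0.1, -0.1]
grip_width: 0.0551
finger_force: 0.0
```

```bash
cat >> h.py <<'E'
def togo(X):
    s=bot.observe(); R=Ro.from_euler("xyz",s["tool_rot"]).as_matrix()
    print("q",s["qpos"].round(2),"rot",np.degrees(s["tool_rot"]).round(1),"F",s["force"].round(1),"pos",s["position"].round(4),"go cm",(R.T@(np.array(X)-s["position"])*100).round(2),s["clock"])
E
python3 -c "
from h import *
togo([.583,.142,.1])"
```

```text
q [-0.09  0.36 -0.4   1.59  0.14  1.22  1.21] rot [-1.80e+02 -1.00e-01 -1.71e+02] F [ 0.   0.1 -0.1] pos [0.5454 0.158  0.3399] go cm [-3.51 -2.15 23.98] 2.1
```

Emit:
servo_tool([
  [5.5, -1.5, -1, 4, 0, 0, 0],
  [5.5, -3.5, -2.1, 8, 0, 0, 0],
  [5.5, -3.5, -2.1, 12, 0, 0, 0],
  [5.5, -3.5, -2.1, 16, 0, 0, 0],
  [5.5, -3.5, -2.1, 20, 0, 0, 0],
  [5.5, -3.5, -2.1, 24, 0, 0, 0],
  [5.5, -3.5, -2.1, 24, 0, 0, 0],
  [5.5, -3.5, -2.1, 24, 0, 0, 0],
])

```text
clock: 2.9
position: [0.5829, 0.144, 0.1015]
tool_rot: [-3.141, -0.001, -2.987]
force: [0.2, 0.8, -0.0]
grip_width: 0.0549
finger_force: 0.0
```

```bash
python3 - <<'E'
from h import *
togo([.583,.142,.005])
s,f=wrist(); g=f["frame"]; a=bot.grab_frame("scene")["frame"][110:310,180:420]
b=cv2.resize(a,(504,420)); cv2.imwrite("pics/c2.png",cv2.resize(np.hstack([g,b])[:, :],(800,316)))
for z in(0.,.02): print(proj(f,np.array([.583,.142,z])))
E
```

```text
q [-0.12  0.66 -0.33  1.76  0.28  0.77  1.14] rot [-1.800e+02 -1.000e-01 -1.712e+02] F [ 0.2  0.8 -0. ] pos [0.5829 0.144  0.1015] go cm [ 0.01 -0.2   9.65] 2.9
[282.94707232 208.33501576]
[282.81025224 215.89241017]
```

View pics/c2.png

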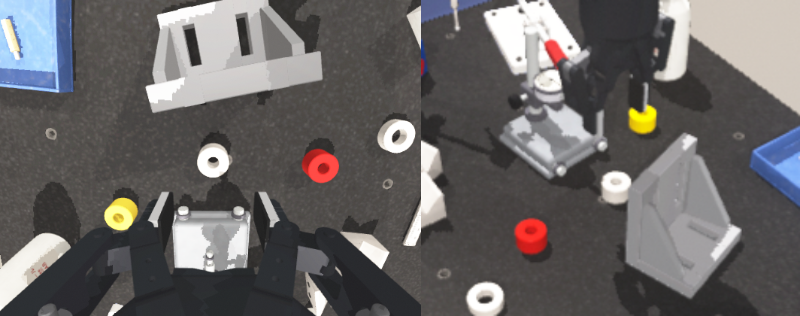

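The ring shows at about (284,213) in the wrist image, as predicted, and nothing stands under the fingers. Going down around it.

Emit:
servo_tool([
  [5.5, 0.2, -0.1, 3, 0, 0, 0],
  [5.5, 0.2, -0.2, 6, 0, 0, 0],
  [5.5, 0.2, -0.2, 8, 0, 0, 0],
  [5.5, 0.2, -0.2, 9.2, 0, 0, 0],
  [5.5, 0.2, -0.2, 9.6, 0, 0, 0],
  [5.5, 0.2, -0.2, 9.6, 0, 0, 0],
])

```text
clock: 3.6
position: [0.5818, 0.1426, 0.0062]
tool_rot: [3.142, 0.001, -2.985]
force: [0.4, 0.0, 0.5]
grip_width: 0.0554
finger_force: 0.0
```

Emit:
servo_tool([
  [5.5, 0, -0.5, 0, 0, 0, 0],
  [5.5, 0, -1.2, 0, 0, 0, 0],
  [5.5, 0, -2, 0, 0, 0, 0],
  [5.5, 0, -3, 0, 0, 0, 0],
  [5.5, 0, -4, 0, 0, 0, 0],
  [5.5, 0, -5, 0, 0, 0, 0],
  [5.5, 0, -6, 0, 0, 0, 0],
  [5.5, 0, -7, 0, 0, 0, 0],
  [5.5, 0, -8, 0, 0, 0, 0],
  [5.5, 0, -9, 0, 0, 0, 0],
])

```text
clock: 4.6
position: [0.5953, 0.0527, 0.0053]
tool_rot: [-3.142, -0.0, -2.985]
force: [0.2, 0.9, 0.4]
grip_width: 0.0546
finger_force: 0.4
```

Emit:
servo_tool([
  [5.5, 0, -1, 0, 0, 0, 0],
  [5.5, 0, -1.8, 0, 0, 0, 0],
  [5.5, 0, -2.4, 0, 0, 0, 0],
  [5.5, 0, -2.4, 0, 0, 0, 0],
  [5.5, 0, -2.1, 0, 0, 0, 0],
  [5.5, 0, -1.6, 0, 0, 0, 0],
  [5.5, 0, -1.6, 0, 0, 0, 0],
])

```text
clock: 5.3
position: [0.5975, 0.0394, 0.0053]
tool_rot: [3.141, 0.0, -2.983]
force: [0.0, -0.2, 0.1]
grip_width: 0.0552
finger_force: 0.0
```

```bash
python3 - <<'E'
from h import *
import pickle
togo([.45,.1,.2])
f=bot.grab_frame("scene"); pickle.dump(f,open("s3.pkl","wb")); s,w=wrist(); a=f["frame"][110:310,180:420]
cv2.imwrite("pics/c3.png",cv2.resize(np.hstack([w["frame"],cv2.resize(a,(504,420))]),(800,316)))
E
```

```text
q [ 0.03  0.8  -0.29  1.79  0.37  0.6   1.25] rot [ 180.     0.  -170.9] F [ 0.  -0.2  0.1] pos [0.5975 0.0394 0.0053] go cm [ 13.61   8.33 -19.46] 5.3
```

View pics/c3.png

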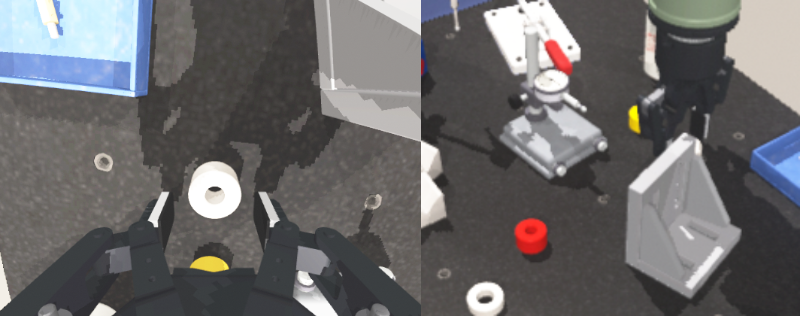

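The ring now sits upright between the fingers, out to the right of the lane near (0.597,0.04), with the plate and comparator untouched. I'll lift straight up and go behind the plate.

Emit:
servo_tool([
  [5.5, 0, 0, -3, 0, 0, 0],
  [5.5, 0, 0, -7, 0, 0, 0],
  [5.5, 0, 0, -11, 0, 0, 0],
  [5.5, 0, 0, -16, 0, 0, 0],
  [5.5, 0, 0, -20, 0, 0, 0],
  [4.5, 4, 2, -21, 0, 0, 0],
  [4.5, 8, 4, -21, 0, 0, -3],
  [4.5, 12, 7, -21, 0, 0, -7],
  [4.5, 16.5, 9.7, -21, 0, 0, -11],
  [4.5, 17.3, 9.7, -21, 0, 0, -11],
])

```text
clock: 6.4
position: [0.4078, 0.108, 0.2156]
tool_rot: [-3.141, -0.001, -2.786]
force: [0.9, -0.9, -1.0]
grip_width: 0.0451
finger_force: 0.0
```

```bash
python3 - <<'E'
from h import *
import pickle
togo([.412,.1086,.005])
s,w=wrist(); pickle.dump(w,open("w4.pkl","wb"))
f=bot.grab_frame("scene"); a=f["frame"][110:310,180:420]
cv2.imwrite("pics/c4.png",np.hstack([w["frame"],cv2.resize(a,(504,420))])[:, :800])
E
```

```text
q [ 0.05  0.25 -0.52  2.1   0.17  0.83  1.35] rot [-180.    -0.  -159.6] F [ 0.9 -0.9 -1. ] pos [0.4078 0.108  0.2156] go cm [-0.43 -0.08 21.06] 6.4
```

View pics/c4.png

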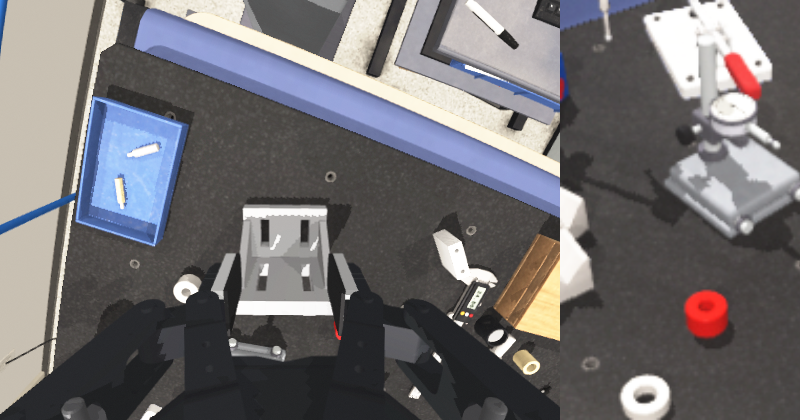

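The plate's free end face shows level as a bright strip at (244..328, 207–217), so the hand is aligned with it. The ring is at (186,288), well to the right of the lane. Checking the numbers.

```bash
python3 - <<'E'
from h import *
import pickle
w=pickle.load(open("w4.pkl","rb"))
for u,v,z in [(244,206,0),(327.5,206.5,0),(244,217,.016),(328,217,.016),(186,285,.02),(230,342,.013),(285,351,.013)]: print(u,v,cast(w,u,v,z).round(4))
g=w["frame"]
print(g[195:225,285].tolist())
togo([.4366,.1175,.005])
E
```

```text
244 206 [0.4557 0.0712 0.    ]
327.5 206.5 [0.4201 0.1687 0.    ]
244 217 [0.4635 0.0759 0.016 ]
328 217 [0.4283 0.1704 0.016 ]
186 285 [0.5767 0.0342 0.02  ]
230 342 [0.6497 0.1148 0.013 ]
285 351 [0.637  0.1932 0.013 ]
[[78, 80, 83], [74, 76, 79], [69, 71, 74], [52, 56, 59], [43, 46, 48], [45, 46, 48], [45, 45, 48], [46, 48, 50], [48, 49, 52], [81, 82, 85], [130, 130, 133], [146, 147, 149], [145, 147, 148], [205, 205, 209], [248, 248, 249], [250, 251, 252], [250, 251, 252], [250, 251, 252], [250, 251, 252], [241, 242, 244], [179, 180, 183], [179, 180, 183], [179, 180, 182], [179, 181, 184], [178, 179, 182], [179, 181, 184], [179, 181, 184], [179, 181, 184], [178, 180, 182], [179, 180, 184]]
q [ 0.05  0.26 -0.52  2.1   0.17  0.83  1.35] rot [-179.9    0.  -159.9] F [ 0.5  0.  -0.9] pos [0.4108 0.1065 0.2158] go cm [-2.79  0.17 21.08] 6.5
```

Emit:
servo_tool([
  [4.5, 0, 0.1, 4, 0, 0, 0],
  [4.5, 0, 0.1, 8, 0, 0, 0],
  [4.5, 0, 0.1, 12, 0, 0, 0],
  [4.5, 0, 0.1, 15, 0, 0, 0],
  [4.5, 0, 0.1, 18, 0, 0, 0],
  [4.5, 0, 0.1, 20, 0, 0, 0],
  [4.5, 0, 0.1, 21, 0, 0, 0],
  [4.5, 0, 0.1, 21, 0, 0, 0],
  [4.5, 0, 0.1, 21, 0, 0, 0],
])

```text
clock: 7.4
position: [0.412, 0.1074, 0.0057]
tool_rot: [-3.141, 0.0, -2.793]
force: [-1.1, 0.5, 0.7]
grip_width: 0.0452
finger_force: 0.0
```

```bash
python3 -c "
from h import *
togo([.4366,.1175,.005])"
```

```text
q [-0.2   0.65 -0.25  2.24  0.53  0.3   1.01] rot [-180.    0. -160.] F [-1.1  0.5  0.7] pos [0.412  0.1074 0.0057] go cm [-2.66  0.11  0.07] 7.4
```

Emit:
servo_tool([
  [4.5, -0.4, 0.1, 0, 0, 0, 0],
  [4.5, -0.8, 0.1, 0, 0, 0, 0],
  [4.5, -1.1, 0.1, 0, 0, 0, 0],
  [4.5, -1.4, 0.1, 0, 0, 0, 0],
  [4.5, -1.6, 0.1, 0, 0, 0, 0],
  [4.5, -1.8, 0.1, 0, 0, 0, 0],
  [4.5, -2.0, 0.1, 0, 0, 0, 0],
  [4.5, -2.2, 0.1, 0, 0, 0, 0],
])

```text
clock: 8.2
position: [0.4305, 0.1152, 0.0051]
tool_rot: [-3.141, -0.003, -2.793]
force: [-7.2, -1.8, 4.4]
grip_width: 0.0453
finger_force: 3.8
```

Emit:
servo_tool([
  [4.5, -0.5, -0.1, 0, 0, 0, 0.5],
  [4.5, -1, -0.2, 0, 0, 0, 1],
  [4.5, -1.5, -0.3, 0, 0, 0, 1.4],
  [4.5, -2, -0.4, 0, 0, 0, 1.9],
  [4.5, -2.5, -0.5, 0, 0, 0, 2.3],
  [4.5, -3, -0.6, 0, 0, 0, 2.8],
  [4.5, -3.5, -0.7, 0, 0, 0, 3.2],
  [4.5, -4, -0.8, 0, 0, 0, 3.7],
  [4.5, -4.5, -0.9, 0, 0, 0, 4.2],
  [4.5, -5, -1, 0, 0, 0, 4.6],
])

```text
clock: 9.2
position: [0.4811, 0.1233, 0.0051]
tool_rot: [-3.141, -0.002, -2.873]
force: [-7.3, -0.4, 4.4]
grip_width: 0.045
finger_force: 3.5
```

```bash
python3 - <<'E'
from h import *
import pickle
togo([.551,.1342,.005])
s,w=wrist(); pickle.dump(w,open("w5.pkl","wb"))
f=bot.grab_frame("scene"); pickle.dump(f,open("s5.pkl","wb")); a=f["frame"][120:300,200:400]
cv2.imwrite("pics/c5.png",cv2.resize(np.hstack([cv2.resize(w["frame"],(467,350)),cv2.resize(a,(389,350))]),(800,327)))
E
```

```text
q [-0.15  0.71 -0.3   2.06  0.47  0.44  1.04] rot [-1.800e+02 -1.000e-01 -1.646e+02] F [-7.3 -0.4  4.4] pos [0.4811 0.1233 0.0051] go cm [-7.02 -0.81 -0.01] 9.2
```

View pics/c5.png

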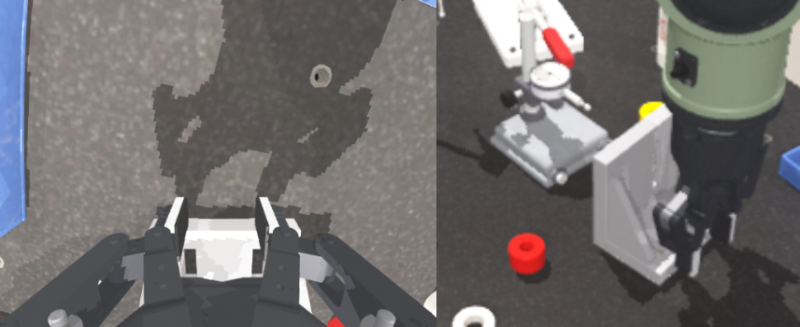

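Picture check: the leg's end strip lies level and centred between the two fingertips, and the scene crop shows the plate upright and heading for the buttons. That was my tenth and last picture, so I'll go on with numbers and forces.

Emit:
servo_tool([
  [4.5, -0.6, -0.07, 0, 0, 0, 0.6],
  [4.5, -1.2, -0.14, 0, 0, 0, 1.1],
  [4.5, -1.8, -0.21, 0, 0, 0, 1.7],
  [4.5, -2.4, -0.28, 0, 0, 0, 2.2],
  [4.5, -3, -0.35, 0, 0, 0, 2.8],
  [4.5, -3.6, -0.41, 0, 0, 0, 3.4],
  [4.5, -4.2, -0.48, 0, 0, 0, 3.9],
  [4.5, -4.8, -0.55, 0, 0, 0, 4.5],
  [4.5, -5.2, -0.6, 0, 0, 0, 4.9],
  [4.5, -5.5, -0.64, 0, 0, 0, 5.2],
])

```text
clock: 10.3
position: [0.5361, 0.1319, 0.0051]
tool_rot: [-3.141, -0.002, -2.964]
force: [-8.0, 0.3, 3.6]
grip_width: 0.0448
finger_force: 3.5
```

```bash
python3 - <<'E'
from h import *
import pickle
togo([.5511,.1339,.005])
# plate upright top-left edge etc: predicted corners in scene picture vs image edges
for n in("scene","side"):
    f=bot.grab_frame(n); pickle.dump(f,open(n+"6.pkl","wb"))
f=pickle.load(open("scene6.pkl","rb")); g=f["frame"]
m=cv2.inRange(g,(95,95,95),(235,235,235)); d=cv2.absdiff(g,pickle.load(open("s5.pkl","rb"))["frame"]).max(2)
# predicted seated corners from the hand pose
s=bot.observe(); yaw=s["tool_rot"][2]+np.pi; p=s["position"][:2]; X=np.array([np.cos(yaw),np.sin(yaw)]); Y=np.array([-X[1],X[0]])
e=p+.011*X
for a,b,z in [(.08,.05,.11),(.064,.05,.11),(.08,.05,0),(0,.05,0),(.08,-.05,.11)]:
    q=proj(f,np.r_[e+a*X+b*Y,z]); print((a,b,z),q.round(1))
# edges: fit corners near predictions
gr=cv2.cvtColor(g,cv2.COLOR_BGR2GRAY)
q=proj(f,np.r_[e+.08*X+.05*Y,.11]).astype(int); print("top-left region\n",gr[q[1]-9:q[1]+10,q[0]-11:q[0]+12:1])
q=proj(f,np.r_[e+.08*X+.05*Y,0]).astype(int); print("foot-left\n",gr[q[1]-9:q[1]+10,q[0]-11:q[0]+12])
E
```

```text
q [-0.13  0.76 -0.3   1.92  0.42  0.53  1.03] rot [-1.800e+02 -1.000e-01 -1.698e+02] F [-8.   0.3  3.6] pos [0.5361 0.1319 0.0051] go cm [-1.52 -0.07  0.01] 10.3
(0.08, 0.05, 0.11) [265.3 185.5]
(0.064, 0.05, 0.11) [271.7 189.9]
(0.08, 0.05, 0) [267.2 232.8]
(0, 0.05, 0) [298.3 256.6]
(0.08, -0.05, 0.11) [307.9 160.6]
top-left region
 [[ 88  88  91 127 184 146 107  92  93  96 102 107 104 108 105 123 166 157
   89  77 100 149 208]
 [ 95 107 109 150 192 203 192 107  90  92  97 101  97 103 100 123 183 202
  169 109  76  89 132]
 [117 159 149 128 170 197 216 196 130  94  91 100 100  98 108 156 204 211
  206 184 137  87  80]
 [181 186 160 103 128 168 216 226 206 160 111  98 104 121 146 199 213 222
  215 222 210 181 185]
 [200 189 140  99 104 143 217 229 229 218 205 169 155 209 210 213 222 226
  225 227 230 230 234]
 [196 155 112 102 102 121 200 228 229 228 227 218 214 227 226 223 225 226
  225 228 239 239 240]
 [139 115 101 101  98  99 171 228 228 227 227 226 226 226 226 226 226 228
  233 237 240 240 240]
 [104 106 103  99  95 103 168 229 228 227 227 227 226 226 227 228 234 238
  239 241 
[... 2235 characters left out ...]
146 153 155 151 146]
 [ 72  73  76  71  68  69  74  72  70  72  68  69  74  89 139 146 145 153
  147 147 150 149 156]
 [ 72  70  73  68  69  71  75  74  71  69  69  69  69  67  89 118 147 153
  145 145 146 147 151]
 [ 72  68  69  68  70  71  71  71  70  71  71  70  70  64  51  71 105 136
  143 145 146 146 147]
 [ 74  73  68  68  69  70  70  69  70  67  69  71  74  71  63  49  58  90
  131 145 146 146 146]
 [ 72  74  72  71  72  71  69  72  72  69  69  70  71  74  71  61  45  53
   83 116 145 144 145]
 [ 70  72  72  74  73  71  71  73  71  72  67  68  68  68  69  66  45  46
   50  71 109 144 144]
 [ 75  72  73  72  74  73  77  78  73  69  71  69  69  69  68  67  59  47
   48  48  62  93 130]]
```

The foot corner shows at about (267,233.5), against (267.2,232.8) predicted from the hand, so the plate has tracked within about 1 mm. Closing in slowly.

Emit:
servo_tool([
  [4.5, -0.3, -0.02, 0, 0, 0, 0.4],
  [4.5, -0.6, -0.03, 0, 0, 0, 0.8],
  [4.5, -0.8, -0.04, 0, 0, 0, 1.1],
  [4.5, -0.9, -0.05, 0, 0, 0, 1.2],
  [4.5, -1.0, -0.05, 0, 0, 0, 1.2],
  [4.5, -1.0, -0.05, 0, 0, 0, 1.2],
])

```text
clock: 11.0
position: [0.5467, 0.1332, 0.0052]
tool_rot: [-3.142, -0.0, -2.984]
force: [-3.0, 0.2, -2.4]
grip_width: 0.0451
finger_force: 1.6
```

```bash
python3 - <<'E'
from h import *
import pickle
togo([.5511,.1339,.005])
f=pickle.load(open("scene0.pkl","rb"))
print(cast(f,268.3,217,.013),cast(f,294.5,201.4,.013))
E
```

```text
q [-0.13  0.77 -0.3   1.89  0.41  0.54  1.02] rot [-180.   -0. -171.] F [-3.   0.2 -2.4] pos [0.5467 0.1332 0.0052] go cm [-0.44 -0.    0.02] 11.0
[0.6396938  0.18065332 0.013     ] [0.6493852  0.11659361 0.013     ]
```

Emit:
servo_tool([
  [4.5, -0.1, 0, 0, 0, 0, 0],
  [4.5, -0.2, 0, 0, 0, 0, 0],
  [4.5, -0.25, 0, 0, 0, 0, 0],
  [4.5, -0.3, 0, 0, 0, 0, 0],
  [4.5, -0.3, 0, 0, 0, 0, 0],
])

```text
clock: 11.5
position: [0.5495, 0.1336, 0.0052]
tool_rot: [-3.141, -0.001, -2.985]
force: [-4.8, -0.7, -1.9]
grip_width: 0.0449
finger_force: 2.4
```

Emit:
servo_tool([
  [4.5, -0.05, 0, 0, 0, 0, 0],
  [4.5, -0.1, 0, 0, 0, 0, 0],
  [4.5, -0.15, 0, 0, 0, 0, 0],
  [4.5, -0.15, 0, 0, 0, 0, 0],
])

```text
clock: 11.9
position: [0.5504, 0.1338, 0.0051]
tool_rot: [-3.141, -0.002, -2.984]
force: [-8.2, -0.6, 1.6]
grip_width: 0.0447
finger_force: 4.4
```

Emit:
servo_tool([
  [4.5, -0.05, 0, 0, 0, 0, 0],
  [4.5, -0.1, 0, 0, 0, 0, 0],
  [4.5, -0.1, 0, 0, 0, 0, 0],
])

```text
clock: 12.2
position: [0.5505, 0.1337, 0.0051]
tool_rot: [-3.141, -0.003, -2.984]
force: [-15.3, -1.2, 7.6]
grip_width: 0.0452
finger_force: 7.4
```

Emit:
servo_tool([
  [4.5, -0.05, 0, 0, 0, 0, 0],
  [4.5, -0.1, 0, 0, 0, 0, 0],
  [4.5, -0.1, 0, 0, 0, 0, 0],
])

```text
clock: 12.5
position: [0.5506, 0.1338, 0.005]
tool_rot: [-3.14, -0.005, -2.984]
force: [-21.4, -1.9, 13.4]
grip_width: 0.0451
finger_force: 10.5
```

It has stopped on the buttons with the force rising. Easing to about 16 N and checking the balance between the two buttons.

Emit:
servo_tool([
  [4.5, 0.04, 0, 0, 0, 0, 0],
  [4.5, 0.07, 0, 0, 0, 0, 0],
  [4.5, 0.07, 0, 0, 0, 0, 0],
  [4.5, 0.07, 0, 0, 0, 0, 0],
])

```text
clock: 12.9
position: [0.5505, 0.1338, 0.0051]
tool_rot: [-3.141, -0.004, -2.984]
force: [-17.6, -1.7, 8.1]
grip_width: 0.0453
finger_force: 8.2
```

```bash
python3 - <<'E'
from h import *
import pickle
togo([.5511,.1339,.005])
s=bot.observe(); print("M",s["moment"].round(2),s["finger_force"])
g0=pickle.load(open("scene0.pkl","rb"))["frame"]; F={}
for n in("scene","side"):
    F[n]=bot.grab_frame(n); pickle.dump(F[n],open(n+"7.pkl","wb"))
f=F["scene"]; g=cv2.cvtColor(f["frame"],cv2.COLOR_BGR2GRAY)
yaw=s["tool_rot"][2]+np.pi; X=np.array([np.cos(yaw),np.sin(yaw)]); Y=np.array([-X[1],X[0]]); e=s["position"][:2]+.011*X
for b,z,nm in [(.05,0,"footL"),(-.05,.11,"topR")]:
    q=proj(f,np.r_[e+.08*X+b*Y,z]); print(nm,q.round(1)); q=q.astype(int); print(g[q[1]-6:q[1]+7,q[0]-8:q[0]+9])
# leg end, left bottom corner; dial now vs before
q=proj(f,np.r_[e+.05*Y,0]); print("legL",q.round(1)); q=q.astype(int); print(g[q[1]-6:q[1]+7,q[0]-8:q[0]+9])
d=cv2.absdiff(f["frame"],g0).max(2); print("dial diff px", int((d[153:172,250:276]>40).sum()))
E
```

```text
q [-0.13  0.77 -0.3   1.88  0.4   0.56  1.03] rot [-180.    -0.2 -171. ] F [-17.6  -1.7   8.1] pos [0.5505 0.1338 0.0051] go cm [-0.06  0.    0.01] 12.9
M [-0.36  3.46  0.01] 8.242184682749212
footL [262.7 227.9]
[[ 70  63  50  66 102 134 139 145 139 145 145 145 145 145 143 145 144]
 [ 75  74  63  53  66  93 121 138 126 143 145 145 145 144 146 145 144]
 [ 73  72  72  67  51  56  74  86 101 145 145 145 146 145 146 145 145]
 [ 71  70  74  77  71  66  51  55  88 144 145 145 146 144 147 144 143]
 [ 72  69  71  72  74  73  61  54  91 145 145 144 144 148 152 144 144]
 [ 74  72  71  71  71  71  69  67  90 144 143 145 144 143 146 146 144]
 [ 72  74  73  71  71  68  68  72  91 144 143 146 145 144 153 158 145]
 [ 75  74  71  69  74  74  72  70  87 134 145 144 145 147 152 149 155]
 [ 74  73  73  79  78  76  71  68  71  86 118 143 144 146 145 145 152]
 [ 72  69  73  74  73  74  71  70  69  65  72 111 145 145 142 143 147]
 [ 71  69  69  68  67  69  70  71  72  73  65  68 106 132 143 144 145]
 [ 71  71  70  70  69  70  70  73  73  74  73  68  60  89 133 143 143]
 [ 72  70  69  70  70  70  71  73  
[... 1237 characters left out ...]
 145 149 161 159 160 157 137 106  80  60  46]
 [ 43  45  44  57  90 117 143 147 162 160 161 151 100  58  46  48  46]
 [ 47  47  50  45  51  71 109 149 161 152 116  87  58  46  49  49  47]
 [ 49  47  48  47  47  53  68 109 143 111  62  46  46  47  49  52  47]
 [ 48  48  47  47  50  50  51  63  84  65  49  47  46  46  48  53  67]
 [ 47  48  47  49  48  47  48  47  50  48  47  48  47  48  46  52  74]
 [ 50  49  47  48  48  51  49  47  50  49  48  48  48  54  66  72  77]
 [ 49  48  45  47  48  48  48  49  54  69  63  53  65  68  74  78  79]
 [ 46  46  47  48  49  47  46  53  72  83  77  66  70  73  79  77  74]
 [ 48  47  48  48  49  52  66  68  73  76  76  75  71  76  79  74  72]]
dial diff px 5
```

The resultant is centred (Mz≈0.01), the yaw is 9.0° and the face computes to (0.640,0.148), so both buttons carry it. I'll ease slightly and check the dial needle numerically.

Emit:
servo_tool([
  [4.5, 0.03, 0, 0, 0, 0, 0],
  [4.5, 0.03, 0, 0, 0, 0, 0],
  [4.5, 0.03, 0, 0, 0, 0, 0],
])

```text
clock: 13.3
position: [0.5505, 0.1338, 0.0051]
tool_rot: [-3.141, -0.003, -2.984]
force: [-14.5, -1.4, 6.2]
grip_width: 0.0448
finger_force: 7.3
```

```bash
python3 - <<'E'
from h import *
import pickle
togo([.5511,.1339,.005])
a=pickle.load(open("scene6.pkl","rb"))["frame"]; b=bot.grab_frame("scene")["frame"]
d=cv2.absdiff(a,b).max(2)[150:178,245:282]; ys,xs=np.where(d>15)
print([(int(x)+245,int(y)+150,int(d[y,x])) for y,x in zip(ys,xs)][:60]); print(bot.observe()["moment"].round(2))
E
```

```text
q [-0.13  0.77 -0.3   1.88  0.41  0.56  1.03] rot [-180.    -0.2 -171. ] F [-14.5  -1.4   6.2] pos [0.5505 0.1338 0.0051] go cm [-0.06  0.    0.01] 13.3
[(261, 159, 24), (255, 160, 52), (256, 160, 51), (257, 160, 50), (258, 160, 54), (259, 160, 69), (260, 160, 51), (261, 160, 47), (254, 161, 37), (255, 161, 43), (259, 161, 19), (264, 161, 26), (267, 163, 28), (281, 169, 33), (279, 170, 20), (280, 170, 95), (281, 170, 151), (277, 171, 18), (278, 171, 92), (279, 171, 153), (280, 171, 157), (281, 171, 164), (277, 172, 48), (278, 172, 157), (279, 172, 168), (280, 172, 169), (281, 172, 164), (279, 173, 125), (280, 173, 166), (281, 173, 164), (271, 174, 18), (272, 174, 61), (273, 174, 52), (279, 174, 53), (280, 174, 132), (281, 174, 168), (270, 175, 60), (271, 175, 148), (272, 175, 150), (273, 175, 126), (274, 175, 75), (275, 175, 24), (278, 175, 33), (279, 175, 44), (280, 175, 74), (281, 175, 170), (268, 176, 27), (269, 176, 84), (270, 176, 68), (271, 176, 84), (272, 176, 154), (273, 176, 164), (274, 176, 142), (275, 176, 93), (276, 176, 35), (277, 176, 20), (278, 176, 40), (281, 176, 96), (266, 177, 16), (267, 177, 82)]
[-0.32  3.05 -0.01]
```

The needle on the dial face (pixels 254–264, 160) has turned, the push is steady at 14.5 N and centred, and the ring is clear of the lane. Handing in.

```bash
python3 -c "
from workcell import bot
print(bot.job_done())"
```

```text
the job is handed in; nothing more can be done
None
```

The ring is pushed out to the right of the lane, and the angle plate is seated with a balanced push on both stop buttons. The dial needle has turned, and the fingers were holding the plate at about 14.5 N when I handed the job in at about 13.4 s; no verdict came back.

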